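# Put the stray parts back in their stock bins

## Robot

A 6-joint arm with a two-finger parallel gripper is mounted at the origin on the work surface. World frame = base frame: x ahead of the robot, y to its left, z up, the work surface at z = 0. Lengths are in m, angles in degrees, forces in N, time in s.
With the tool pointing down it reaches from about 0.4 to 0.825 m from the base axis. Payload 7 kg.
Tool frame: the origin (TCP) lies midway between the tips of the shut fingers; the grasp point (between the pads) lies 19 mm behind it; z points along the fingers, y is the line along which they close (so a half turn about z gives the same grasp; the last joint's range is limited). The gripper opens to 88 mm and grips with 3 to 60 N. Pads are 19 mm wide; open, the fingers measure 130 mm over their backs; the gripper's body (78 mm by 193 mm) begins 47 mm behind the grasp point.
Start: joints at [83.142, 20.546, 0.682, 0, -70.136, -16.507], TCP at [0.268, 0.62, 0.227] pointing down, gripper open.
Joint ranges: [-176.03, 176.03], [-82.01, 121.73], [-58.28, 71.71], [-173.87, 95.51], [-174.79, -0.11], [-173.66, 173.66]. Speed limits (degrees/s): [136.94, 136.94, 172.46, 180, 180, 180].

## Interface

Orientations are given as a 3x3 rotation matrix whose columns are the frame's x, y, z axes.
In Python, from rig import robot gives the robot as it stands. Calls block until the motion is done:
- robot.goto(position, orientation): joint-space move of the TCP to a pose.
- robot.servo_line(position, ori=None, speed=0.15): straight line of the TCP; ori=None keeps the orientation; speed is the mean speed in m/s.
- robot.movej(angles): joint-space move.
- robot.move_gripper(opening): opening from 0.0 (shut) to 1.0 (fully open); the grip force is fixed at half the most; returns when the fingers have stopped.
- robot.dwell(seconds).
- robot.ik(position, orientation): joint angles nearest the present ones, or None.
- robot.grab_frame(name): name is "side" or "top"; returns (picture, depth): 384x512x3 uint8, red, green, blue; 384x512 float32, m along the optical axis (not along the pixel's ray), 0 where there is no reading.
- robot.camera_info(name): a dict with "vfov" (degrees; the focal length in pixels is half the picture's height over the tangent of half this angle, whatever the lens; pixels are square), "cx", "cy" (the principal point, pixels), "k1" (the pictures are not rectified: a ray, as slopes to the right and down, at radius r is drawn at 1 + k1 r^2 times it, then the intrinsics apply), "view" (4x4, takes a point from world to camera coordinates). Camera axes: x right, y down, z forward; pixel columns grow to the right and rows downward; lengths in m; the calibration is good to about 2 mm. A picture is of the moment at which its call begins. camera_info takes no time and is no camera call.
A pose or a line that the arm cannot do raises robot.Unreachable and nothing moves.
- robot.job_done(): hands the job in; it is judged then, once.
Readings, each from a call of its own:
- robot.read_t(): time.
- robot.read_qpos(): joint angles.
- robot.read_qvel(): joint speeds.
- robot.read_effort(): joint torques, N m.
- robot.read_position(): TCP position.
- robot.read_tcp_rot(): TCP orientation.
- robot.read_force(): force on the tool from outside, world axes, zero at the start.
- robot.read_ft_torque(): the same for the moment, N m.
- robot.read_grip_width(): opening from 0.0 (shut) to 1.0 (fully open).
- robot.read_finger_force(): force on a finger pad.
Only numpy, scipy, OpenCV 4.12 (cv2) and the standard library are available. Lean on these libraries where they do the work, as an engineer would, in place of code of your own. Each camera call takes 0.05 s, during which the arm holds its last target. There are 200 camera calls.

## Task

Put the five stray parts on the bench back into the three blue bins in the row in front of you, each into the bin that already holds its own kind: the two steel bolts with nuts, the two black rubber buffers and the white terminal block. Set every part down on the free floor of its bin, not on top of anything: bolts lying flat, buffers standing upright with the stud up, the terminal block on its flat side with its screws up. Leave the glue bottle and the roll of tape where they are.

Things in the scene. Friction and masses are not known exactly. Their poses are not given: they have to be found in the camera images.
- bolt_a_mid (a point): Steel hexagon bolt with nut on its end, lying flat, 82 mm long (one of two alike). Head 12.5 and nut 16 mm thick, both 30 mm across flats; between them bare shank 20 mm in diameter, the place to grip. About 0.3 kg. Point: mid-length on its axis, 15 mm above what it lies on; the bare shank runs from 28.5 mm on the head side of it to 21 mm on the nut side. x runs along the shank from head to nut.
- bolt_b_mid (a point): Steel hexagon bolt with nut on its end, lying flat, 82 mm long (one of two alike). Head 12.5 and nut 16 mm thick, both 30 mm across flats; between them bare shank 20 mm in diameter, the place to grip. About 0.3 kg. Point: mid-length on its axis, 15 mm above what it lies on; the bare shank runs from 28.5 mm on the head side of it to 21 mm on the nut side. x runs along the shank from head to nut.
- buffer_a_mid (a point): Black rubber buffer standing on end (one of two alike): a cylinder 40 mm in diameter and 40 mm high with a thin steel plate at each end and a steel stud 10 mm thick standing 12 mm up from the middle of its top. About 0.12 kg. The point is in the middle of the cylinder, 20 mm above what it stands on; z is its axis, up when the stud is up.
- buffer_b_mid (a point): Black rubber buffer standing on end (one of two alike): a cylinder 40 mm in diameter and 40 mm high with a thin steel plate at each end and a steel stud 10 mm thick standing 12 mm up from the middle of its top. About 0.12 kg. The point is in the middle of the cylinder, 20 mm above what it stands on; z is its axis, up when the stud is up.
- block_a_mid (a point): White plastic terminal block, flat side down, 70 mm long (x), 28 mm wide (y) and 32 mm high (z, up); the middle 50 mm is the full height and carries three round screw heads on top, the last 10 mm at each end is a lug only 14 mm high. Grip it across its 28 mm width. About 0.07 kg. The point is at its centre, 16 mm above what it stands on.
- bolts_bay (a point): One of three like blue open bins in a row, told by fixed stock at the back: here two more steel bolts, 63 mm deep from the back wall. 190 (x) x 160 (y) x 50 mm high, walls and floor 3 mm, yellow tab in front, fixed. Point: on its floor, on the middle line, 30 mm in front of the bin's centre, 62 mm from the inside of the front wall, 77 mm from the sides. x to the bin's back, y left, z up.
- buffers_bay (a point): One of three like blue open bins in a row, told by fixed stock at the back: here three more black buffers, 49 mm deep from the back wall. 190 (x) x 160 (y) x 50 mm high, walls and floor 3 mm, yellow tab in front, fixed. Point: on its floor, on the middle line, 30 mm in front of the bin's centre, 62 mm from the inside of the front wall, 77 mm from the sides. x to the bin's back, y left, z up.
- blocks_bay (a point): One of three like blue open bins in a row, told by fixed stock at the back: here four more white blocks, 73 mm deep from the back wall. 190 (x) x 160 (y) x 50 mm high, walls and floor 3 mm, yellow tab in front, fixed. Point: on its floor, on the middle line, 30 mm in front of the bin's centre, 62 mm from the inside of the front wall, 77 mm from the sides. x to the bin's back, y left, z up.
- glue_mid (a point): Small white glue bottle with a blue pointed nozzle, standing among the loose parts; 38 mm in diameter, 78 mm high in all, 0.09 kg, easily knocked over. To be left alone. The point is on its axis 39 mm above the table, z up.
- tape_mid (a point): Roll of yellow tape lying flat among the loose parts, 68 mm outside diameter, 48 mm hole, 19 mm high. To be left alone. The point is at its centre, 9.5 mm above the table.
Not all that is in view belongs to the job. Leave any orange or yellow look-alike of the part that bears bolt_a_mid alone.

How it is judged:
By the outcome, as a careful person would: the job done as asked, in the order asked, and still so for the second after the job is handed in, with the robot touching nothing.
It also fails if it takes over 128 s, if anything falls off the work surface, if the arm or the gripper's body presses on something with over 40 N, if the wrist force passes 120 N, or if a joint passes its speed limit or range.

## Working session

There is one attempt and no reset: what is moved stays moved. The work goes in short steps, each a Python script; the robot and the scene stay as the last script left them, time stands still between calls to the robot, and variables do not carry over. Pictures are saved under pics/ and viewed, at most 14 in all, crops included, and the job is handed in when it is done.

```bash
mkdir -p pics; cat > h.py <<'E'
import numpy as np, cv2
from rig import robot
def snap(n, f):
    im,d=robot.grab_frame(n); cv2.imwrite(f'pics/{f}.png',im[:,:,::-1]); np.savez(f'pics/{f}.npz',im=im,d=d); return im,d
def cloud(n,d):
    c=robot.camera_info(n); H,W=d.shape; f=H/2/np.tan(np.radians(c['vfov'])/2)
    v,u=np.mgrid[:H,:W]; K=np.array([[f,0,c['cx']],[0,f,c['cy']],[0,0,1.]])
    p=np.stack([u,v],-1).reshape(-1,1,2).astype(float)
    xy=cv2.undistortPoints(p,K,np.array([c['k1'],0,0,0.])).reshape(H,W,2)
    P=np.dstack([xy[...,0]*d,xy[...,1]*d,d]); T=np.linalg.inv(np.array(c['view']))
    w=P@T[:3,:3].T+T[:3,3]; w[d==0]=np.nan; return w
E
python3 - <<'E'
from h import *
for n in('top','side'):
    im,d=snap(n,n+'0'); c=robot.camera_info(n); print(n,c['vfov'],c['k1'],np.linalg.inv(np.array(c['view'])).round(3).tolist())
    w=cloud(n,d); np.save(f'pics/{n}0w.npy',w)
    for v in range(20,384,70): print([tuple(w[v,u].round(3).tolist()) for u in range(20,512,117)])
a=cv2.imread('pics/top0.png');cv2.imwrite('pics/top0b.png',cv2.resize(a,(800,600)))
a=cv2.imread('pics/side0.png');cv2.imwrite('pics/side0b.png',cv2.resize(a,(800,600)))
E
```

```text
top 56.0419757706044 -0.027780298458851885 [[0.049, -0.976, 0.213, 0.245], [-0.999, -0.047, 0.014, -0.01], [-0.004, -0.213, -0.977, 1.031], [0.0, 0.0, 0.0, 1.0]]
[(1.593, 1.472, -0.749), (1.615, 0.786, -0.75), (1.638, 0.117, -0.746), (1.675, -0.548, -0.75), (1.721, -1.229, -0.756)]
[(0.9, 0.993, -0.255), (0.785, 0.418, -0.001), (0.787, 0.048, 0.026), (0.786, -0.299, 0.059), (0.839, -0.687, 0.001)]
[(0.538, 0.745, 0.003), (0.555, 0.387, 0.002), (0.571, 0.037, 0.002), (0.588, -0.312, 0.002), (0.605, -0.663, 0.006)]
[(0.32, 0.631, 0.107), (0.346, 0.362, 0.001), (0.363, 0.026, 0.001), (0.378, -0.308, 0.004), (0.394, -0.648, 0.002)]
[(0.133, 0.669, -0.0), (0.153, 0.339, -0.001), (0.17, 0.015, 0.001), (0.185, -0.306, 0.003), (0.199, -0.634, 0.0)]
[(-0.048, 0.636, 0.0), (-0.027, 0.317, 0.002), (0.058, 0.001, 0.276), (0.004, -0.306, -0.001), (0.017, -0.62, 0.002)]
side 53.59375898257577 -0.06680213084931635 [[-0.975, -0.115, 0.192, 0.25], [-0.223, 0.531, -0.817, 0.951], [-0.008, -0.84, -0.543, 0.667], [0.0, 0.0, 0.0, 1.0]]
[(1.91, -0.799, 0.405), (1.845, -1.896, 0.237), (0.817, -1.462, 0.314), (0.236, 0.663, 0.628), (0.163, 0.668, 0.632)]
[(1.917, -0.665, 0.073), (1.903, -1.826, -0.298), (0.626, -0.634, 0.149), (0.229, 0.664, 0.58), (0.154, 0.679, 0.59)]
[(1.914, -0.509, -0.268), (0.918, -0.091, 0.054), (0.537, -0.246, 0.015), (0.115, -0.364, 0.002), (-0.09, 0.115, 0.274)]
[(1.915, -0.34, -0.623), (0.737, 0.257, 0.045), (0.442, 0.158, 0.02), (0.126, 0.064, -0.0), (-0.207, -0.007, -0.002)]
[(0.859, 0.547, 0.06), (0.65, 0.442, 0.001), (0.391, 0.38, -0.002), (0.132, 0.328, 0.002), (-0.136, 0.272, -0.002)]
[(0.791, 0.659, 0.001), (0.569, 0.601, 0.0), (0.33, 0.633, 0.14), (0.134, 0.504, 0.001), (-0.09, 0.46, -0.002)]
```

View pics/top0b.png

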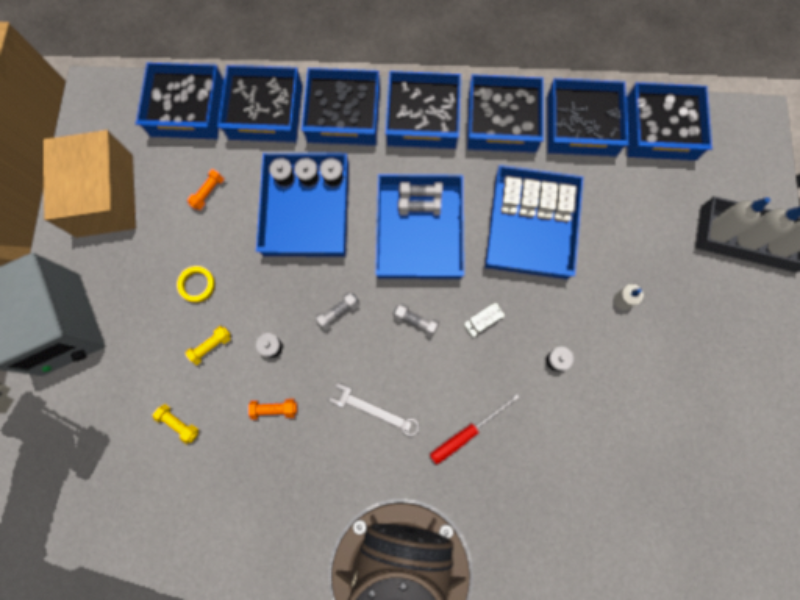

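View pics/side0b.png

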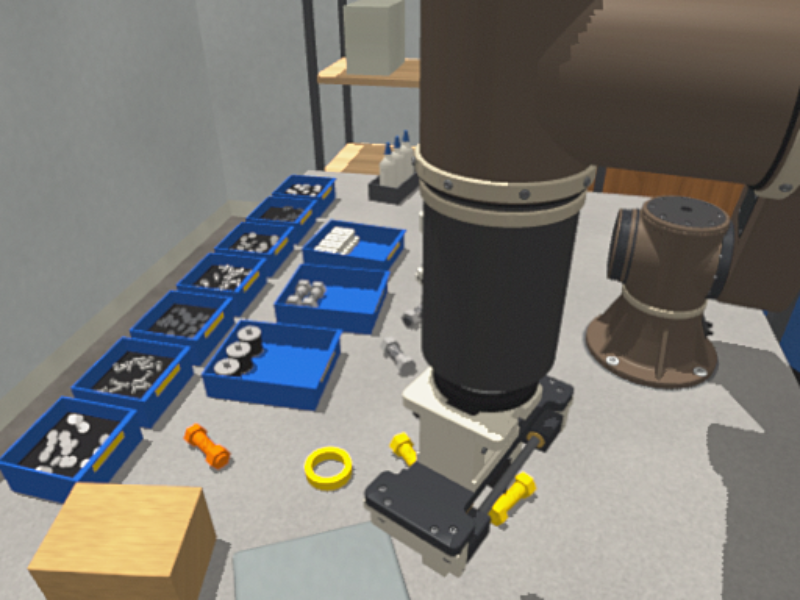

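In the top picture (800x600 pixels), the steel bolts are at (338,312) and (416,320), the buffers at (268,345) and (561,360), and the white block at (485,320). The look-alikes are at (207,189), (208,345), (176,424) and (272,408); they are orange or yellow, so I leave them. The target bins are the buffers bin at (305,205), the bolts bin at (420,227) and the blocks bin at (535,222). Next I'll measure and confirm with an enlarged crop.

```bash
python3 - <<'E'
from h import *
w=np.load('pics/top0w.npy'); im=np.load('pics/top0.npz')['im']; z=w[...,2]
hsv=cv2.cvtColor(im,cv2.COLOR_RGB2HSV)
def reg(cx,cy,r):
    m=np.zeros(z.shape,bool);cx/=1.5625;cy/=1.5625;r/=1.5625
    m[int(cy-r):int(cy+r),int(cx-r):int(cx+r)]=1; return m
for n,cx,cy,r,zt in(('boltA',338,312,28,.01),('boltB',416,320,28,.01),('bufA',268,345,22,.03),('bufB',561,360,22,.03),('block',485,320,26,.010),('blocktop',485,320,26,.025),('glue',632,296,22,.03),('tape',196,284,24,.009)):
    m=reg(cx,cy,r)&(z>zt); p=w[m]; xy=p[:,:2].astype(np.float32)
    R=cv2.minAreaRect(xy*1000); e,V=np.linalg.eigh(np.cov(xy.T)); 
    print(n,m.sum(),xy.mean(0).round(4),'rect',np.round(R[0],1),np.round(R[1],1),round(R[2],1),'pca',np.degrees(np.arctan2(V[1,1],V[0,1])).round(1),'z',np.percentile(p[:,2],[50,95,100]).round(4))
blue=(hsv[...,0]>105)&(hsv[...,0]<125)&(hsv[...,1]>150)
for n,cx,cy in(('buffers',303,205),('bolts',420,227),('blocks',535,222)):
    m=reg(cx,cy,62)&blue&(z>.043)&(z<.056)
    k,l,s,c=cv2.connectedComponentsWithStats((reg(cx,cy,62)&blue).astype(np.uint8))
    m&=l==l[int(cy/1.5625+10),int(cx/1.5625)]
    R=cv2.minAreaRect((w[m][:,:2]*1000).astype(np.float32)); f=reg(cx,cy+15,15)
    print(n,m.sum(),np.round(R[0],1),np.round(R[1],1),round(R[2],1),cv2.boxPoints(R).round(0).tolist(),'floor',np.median(z[f]).round(4))
cv2.imwrite('pics/crop0.png',cv2.resize(im[95:240,150:425,::-1],None,fx=2.9,fy=2.9,interpolation=cv2.INTER_CUBIC)[:600,:800])
E
```

```text
boltA 251 [0.4458 0.1373] rect [447.2 138.3] [33.8 82.1] 40.5 pca 130.2 z [0.0253 0.0325 0.0342]
boltB 257 [ 0.4355 -0.0037] rect [436.7  -4. ] [81.8 33.9] 66.9 pca 66.4 z [0.0252 0.0322 0.0356]
bufA 180 [0.3742 0.2552] rect [374.5 255.9] [39.3 39.2] 66.2 pca 49.2 z [0.0413 0.0503 0.0536]
bufB 182 [ 0.3752 -0.262 ] rect [ 375.8 -262.9] [39.1 39.3] 73.6 pca 129.2 z [0.0412 0.0521 0.0546]
block 250 [ 0.4413 -0.1294] rect [ 443.4 -131.2] [28.6 70.1] 36.2 pca 125.0 z [0.0317 0.035  0.038 ]
blocktop 178 [ 0.4429 -0.1308] rect [ 443.4 -131.1] [28. 50.] 35.5 pca 125.3 z [0.0325 0.0353 0.038 ]
glue 173 [ 0.4927 -0.3865] rect [ 495.4 -390.4] [37.3 36.4] 30.6 pca -137.6 z [0.0518 0.0771 0.0821]
tape 260 [0.4841 0.4098] rect [484.7 409.9] [67.4 66.3] 63.2 pca 62.9 z [0.0191 0.023  0.0247]
buffers 401 [642.  216.4] [192.7 160.1] 2.5 [[542.0, 292.0], [549.0, 132.0], [742.0, 141.0], [735.0, 301.0]] floor nan
bolts 224 [610.   -1.9] [194.8 152.7] 2.7 [[509.0, 70.0], [516.0, -83.0], [711.0, -73.0], [704.0, 79.0]] floor nan
blocks 420 [ 628.1 -216.4] [156.8 194.6] 84.4 [[524.0, -285.0], [717.0, -304.0], [733.0, -148.0], [539.0, -129.0]] floor nan
```

View pics/crop0.png

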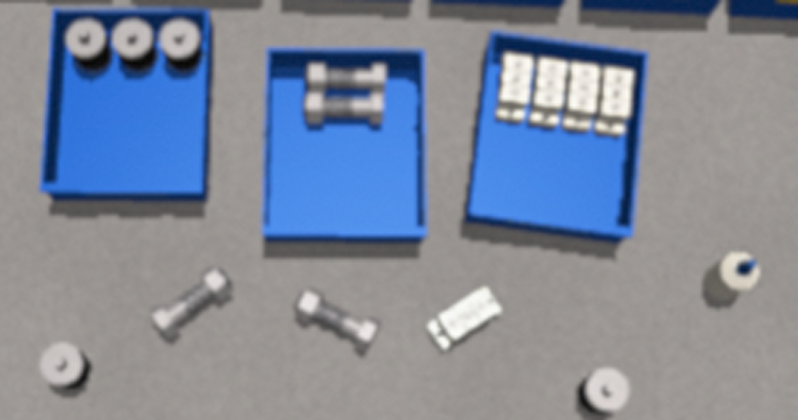

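The crop confirms the parts: two steel bolts, two buffers with studs up, and the white block screws up. The bolts bin's rim fit was incomplete, so I'll recheck it, then move bolt A first.

```bash
cat >> h.py <<'E'
def ori(a):
    a=np.radians(a); y=np.array([np.cos(a),np.sin(a),0]); z=np.array([0,0,-1.]); return np.column_stack([np.cross(y,z),y,z])
def best(p,a):
    c=[]; q0=np.array(robot.read_qpos())
    for k in(-180,0,180):
        q=robot.ik(p,ori(a+k))
        if q is not None: c.append((np.abs(np.array(q)-q0).max(),a+k))
    return min(c)[1]
BINS={'buffers':((.642,.2164),2.5),'bolts':((.610,-.0019),2.7),'blocks':((.628,-.2164),-5.6)}
def pick(xy,a,zt,op,wmin,wmax,zh=.16):
    robot.move_gripper(op/88); a=best([*xy,zh],a); robot.goto([*xy,zh],ori(a))
    robot.servo_line([*xy,zt],speed=.12); robot.move_gripper(0.)
    w=robot.read_grip_width()*88; print('width',w,'ff',robot.read_finger_force(),'t',robot.read_t())
    if not wmin<w<wmax: raise SystemExit('bad grip')
    robot.servo_line([*xy,zh],speed=.15); print('lift width',robot.read_grip_width()*88,'F',np.round(robot.read_force(),2))
def place(bin,dx,dy,arel,zt,op,zh=.16):
    (cx,cy),yaw=BINS[bin]; t=np.radians(yaw)
    xy=[cx+dx*np.cos(t)-dy*np.sin(t),cy+dx*np.sin(t)+dy*np.cos(t)]
    a=best([*xy,zh],yaw+arel); robot.goto([*xy,zh],ori(a))
    robot.servo_line([*xy,zt],speed=.1); print('down F',np.round(robot.read_force(),2)); robot.move_gripper(op/88)
    robot.servo_line([*xy,zh],speed=.15); print('t',robot.read_t())
E
python3 - <<'E'
from h import *
c=robot.camera_info('top'); f=192/np.tan(np.radians(c['vfov'])/2); K=np.array([[f,0,c['cx']],[0,f,c['cy']],[0,0,1.]])
T=np.linalg.inv(np.array(c['view']))
for n,pts in(('bolts',[(267,50),(424,52),(424,238),(264,237)]),('buffers',[(54,12),(210,12),(207,196),(42,192)])):
    p=np.array([[(u/2.9+150-.3,v/2.9+95-.3)] for u,v in pts])
    r=np.c_[cv2.undistortPoints(p,K,np.array([c['k1'],0,0,0.]))[:,0],np.ones(4)]@T[:3,:3].T
    P=T[:3,3]+r*((.05-T[2,3])/r[:,2])[:,None]; print(n,P[:,:2].round(3).tolist(),P.mean(0).round(4))
pick((.4472,.1383),40.4,.004,52,16,24)
E
```

```text
bolts [[0.702, 0.079], [0.707, -0.08], [0.512, -0.086], [0.506, 0.069]] [ 0.6067 -0.0043  0.05  ]
buffers [[0.734, 0.299], [0.741, 0.14], [0.545, 0.128], [0.541, 0.29]] [0.6401 0.2143 0.05  ]
width 18.796551615508484 ff 29.998950362205505 t 4.8583
lift width 19.20676546138361 F [-0.38  0.31 -2.52]
```

```bash
sed -i 's/(.610,-.0019)/(.608,-.003)/' h.py; python3 - <<'E'
from h import *
place('bolts',-.032,.033,90,.008,32)
pick((.4367,-.004),-23.3,.004,52,16,24)
place('bolts',-.032,-.033,90,.008,32)
im,d=snap('top','t1'); cv2.imwrite('pics/t1c.png',cv2.resize(im[95:240,150:425,::-1],None,fx=2.9,fy=2.9,interpolation=cv2.INTER_CUBIC)[:600,:800])
E
```

```text
down F [ 0.16  0.29 -2.6 ]
t 10.525
width 19.079224543376405 ff 29.989006519317627 t 14.2
lift width 19.070468682134734 F [-0.43  0.6  -3.54]
down F [ 0.47  0.05 -3.65]
t 19.625
```

View pics/t1c.png

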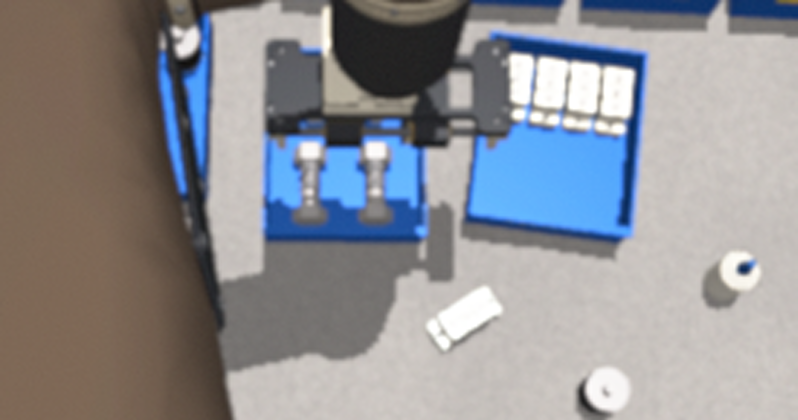

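The crop shows both bolts flat and parallel on free floor in the bolts bin, at (311,182) and (376,182). Buffers and block next.

```bash
python3 - <<'E'
from h import *
pick((.3745,.2559),0,.006,66,35,43)
place('buffers',-.030,.038,0,.010,54)
pick((.3758,-.2629),0,.006,66,35,43)
place('buffers',-.030,-.038,0,.010,54)
pick((.4434,-.1312),35.6,.005,50,24,31)
place('blocks',-.036,0,90,.009,44)
robot.goto([.45,-.05,.3],robot.read_tcp_rot())
robot.movej([-80]+list(robot.read_qpos())[1:])
im,d=snap('top','t2'); cv2.imwrite('pics/t2c.png',cv2.resize(im[95:240,100:435,::-1],None,fx=2.38,fy=2.38,interpolation=cv2.INTER_CUBIC)[:600,:800])
print(robot.read_t())
E
```

```text
width 39.62943453981852 ff 30.0004443526268 t 23.775
lift width 39.652895225742355 F [ 0.78  0.3  -0.8 ]
down F [-0.39  0.18 -1.74]
t 29.2083
width 39.55740628793726 ff 30.000659823417664 t 33.725
lift width 39.886694555163764 F [-0.82 -0.47 -1.91]
down F [-0.24  0.46 -0.95]
t 40.0417
width 27.725404379407372 ff 30.000896751880646 t 43.6583
lift width 27.998872586892332 F [ 0.49 -0.35 -1.42]
down F [-0.04  0.18 -1.58]
t 49.175
52.675
```

View pics/t2c.png

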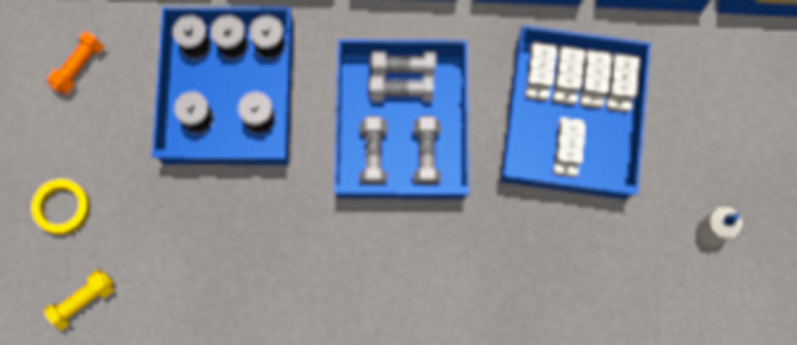

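The crop shows every part on free floor in its own bin: buffers at (191,109) and (255,110), bolts at (374,150) and (427,150), block at (570,146). The glue bottle at (726,222) and tape at (60,207) haven't moved. Handing in.

```bash
python3 -c "
from rig import robot
print(robot.job_done())"
```

```text
the job is handed in; nothing more can be done
None
```

All five parts are in their own bins and the job is handed in at about 53 s of the 128 s allowed; the last picture shows bolts flat, buffers stud up, block screws up, and the glue bottle and tape unmoved.

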